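Slide a board carrier into its notch and latch it

TASK

Using nothing but pushes of the fingertips, gently slide the flat circuit-board carrier along the rails of the fixture toward the latch end until it drops into its locating notches and lies flat on the rails. Then swing the turn-latch with its upright knob all the way round, so that its bar lies across the top of the carrier, and leave it so. Do not lift or tip the carrier, do not close the latch before the carrier has dropped, and leave the small things standing round the fixture where they are.

Things in the scene. Friction and masses are not known exactly. Their poses are not given: they have to be found in the camera images.
- fixture: Fixture screwed to the bench: aluminium base plate 166 x 380 x 10 mm with two steel rails along its y axis (y -185 to +185 mm), 22 to 46 mm either side of the middle, tops 30 mm above the origin, between fences (inner faces 49 mm from the middle, tops at 42 mm). Its ends are open. Origin: on the bench top, midway between the rails, at mid-length; z up. The latch end is +y.
- seat (a point): On the rails' top level, 90 mm to +y of the fixture's origin: where the carrier's centre belongs. Each rail has two notches 20 mm long, 8 mm deep, one in its outer half 40 mm to +y of this point, one in its inner half 40 mm to -y. The carrier's four feet (14 mm long) drop in together only when its centre is within 3 mm of this point. No end stop beyond.
- carrier: Loose aluminium plate, a small circuit board let into its top: 96 mm (x) x 120 mm (y, along the rails) x 14 mm, about 0.45 kg, on feet 6 mm high. Origin: its centre at the height of the soles; underside 6 mm, top 20 mm above it. Axes as the fixture's. It starts on the rails to -y of the seat, origin 30 mm above the fixture's; seated, 24 mm (it drops 6 mm, its underside lies on the rails).
- carrier_rear (a point): Middle of the carrier's rear face (its -y side, farthest from the latch), half-way up its 14 mm thickness: push here toward the fixture's +y. Sliding takes about 2 to 5 N; once the carrier has dropped its feet butt against the notch ends and the push rises sharply.
- latch (a joint): Turn-latch on the fixture's far (+x) side: dark bar 13 mm wide, 8 mm thick, reaching 54 mm from its upright pivot. Light friction (1 N at the knob); stays where left. Rad: 0 = bar pointing to the fixture's +y (open), growing counter-clockwise from above, 1.57 = pointing to -x across the carrier (closed, stop). Starts -0.5 to 0.1. Bar underside at 46.5 mm: clears only a seated carrier (top 44 mm).
- latch_knob (a point): Middle of the latch's knob: an upright black cylinder 12 mm in diameter standing on the bar, 45 mm from the pivot. This point is 68.5 mm above the bench; bar top 54.5 mm, knob top 81.5 mm.
- latch_pivot (a point): The latch's upright pivot axis, 67 mm to +x and 90 mm to +y of the fixture's origin; this point is 50.5 mm above the bench, half-way up the bar. A screw head stands on the pivot up to 58.5 mm.
- solder_spool: Bystander: solder spool, 56 mm in diameter, 44 mm high, behind the fixture. Origin: centre of its underside.
- gauge_block: Bystander: steel setting block 30 x 50 x 22 mm behind the fixture. Origin: centre of its underside.
- vial_1: Bystander: amber vial with black cap, 27 mm across, 57 mm high, in front of the fixture. Origin: centre of its underside.
- vial_2: Bystander: white vial with green cap, 27 mm across, 57 mm high, in front of the fixture. Origin: centre of its underside.
- swab_tub: Bystander: clear tub of swabs, 62 mm across, 86 mm high, to the left. Origin: centre of its underside.
- tweezers: Bystander: tweezers 129 mm long (along y), 14 mm wide, 10 mm high, lying to the left. Origin: centre of the underside.

How it is judged:
On the way:
1. the carrier has dropped into its notches while the latch is still open (z of carrier in the frame of fixture between 0.021 and 0.0258 m and y of carrier in the frame of fixture between 0.085 and 0.095 m and angle between the y axis of carrier and the y axis of fixture, either way round below 0.05 rad and angle between carrier's own z axis and vertical below 0.02 rad and value of joint latch below 0.6 rad), for 0.2 s.
At the end, for the whole second after the job is handed in: The carrier lies flat in its notches (origin 21 to 25.8 mm above the fixture's origin, within 5 mm of y = +90 mm, square to the rails within 0.05 rad, level within 0.02 rad), at rest, and the latch is turned over it to at least 1.35 rad (z of carrier in the frame of fixture between 0.021 and 0.0258 m and y of carrier in the frame of fixture between 0.085 and 0.095 m and angle between the y axis of carrier and the y axis of fixture, either way round below 0.05 rad and angle between carrier's own z axis and vertical below 0.02 rad and value of joint latch above 1.35 rad and linear speed of carrier below 0.01 m/s); the robot touches nothing.
It fails at once if the carrier is lifted more than 10 mm off the rails (z of carrier in the frame of fixture above 0.04 m).
It fails at once if the carrier is tipped by more than 0.2 rad (angle between carrier's own z axis and vertical above 0.2 rad).
It fails at once if the carrier is pushed with more than 40 N (contact force between the fingers and carrier above 40 N).
It fails at once if one of the things round the fixture is moved more than 20 mm (distance of any of solder_spool, gauge_block, vial_1, vial_2, swab_tub, tweezers from where it was at the start of the episode above 0.02 m).
It also fails if it takes over 56 s, if anything falls off the work surface, if the arm or the gripper's body presses on something with over 40 N, if the wrist force passes 120 N, or if a joint passes its speed limit or range.

ROBOT

A 6-joint arm with a two-finger parallel gripper is mounted at the origin on the work surface; the furniture and walls round the work are solid. World frame = base frame: x ahead of the robot, y to its left, z up, the work surface at z = 0. Lengths are in m, angles in rad, forces in N, time in s.
With the tool pointing down it reaches from about 0.25 to 0.775 m from the base axis. Payload 4 kg.
Tool frame: the origin (TCP) lies midway between the tips of the shut fingers; the grasp point (between the pads) lies 19 mm behind it (arm.tcp_to_grasp is the distance from the TCP to the grasp point, in m); z points along the fingers, y is the line along which they close (so a half turn about z gives the same grasp; the last joint's range is limited). The gripper opens to 85 mm and grips with 20 to 120 N. Pads are 22 mm wide; open, the fingers measure 114 mm over their backs; the gripper's body (76 mm by 85 mm) begins 54 mm behind the grasp point. The pads swing forward as they close: fully open they stand 13 mm farther back than shut.
Start: joints at [-1.229, 0.087, 1.371, -0, 1.684, -0.103], TCP at [0.237, -0.497, 0.231] pointing down, gripper open.
Joint ranges: [-3.1, 3.1], [-0.76, 2.03], [0.27, 2.55], [-1.08, 4.22], [0.17, 2.65], [-2.57, 2.57]. Speed limits (rad/s): [2.79, 2.79, 3.14, 3.14, 3.14, 3.14].

INTERFACE

Orientations are given as a 3x3 rotation matrix whose columns are the frame's x, y, z axes.
In Python, from station import arm, vision gives the robot as it stands.
- The arm moves only by the tool move_arm, never from a script. Its argument "steps" is one flat list of numbers, 6 for each row, row after row: the shift along the world's x, y, z in m, then the turn, a rotation vector about the world's x, y, z in rad. A call has 1 to 12 rows; each row is the pose to reach, as a shift and turn from the pose commanded when the call began; what a row does not reach only later rows make up. A row lasts 1/12 s, in which the tool goes at most 41.7 mm and 7.16 degrees, less where a joint would pass 70% of its speed; a pose out of reach is approached as far as the arm can. A call with a gripper value outside its range is refused whole. "claw" is the finger opening in m, from 0 to 0.0854, set as the call begins (left out, the last holds). The fingers move at their own pace and stop on an object; "grip_force" is the grip in N (left out, the last holds). Time passes only in rows, so rows that repeat a pose let the fingers close. It gives the time, the measured TCP pose, the force, the opening and the grip force at its end, in the units of the state.
- arm.get_state(): the state, without advancing time (a new reading comes with each control period).
- vision.grab_frame(name): name is "scene" or "top"; returns (picture, depth): 480x640x3 uint8, blue, green, red; 480x640 float32, m along the optical axis (not along the pixel's ray), 0 where there is no reading.
- vision.camera_model(name): a dict with "K" (3x3 intrinsics, pixels), "R" (3x3) and "t" (3): a world point X has camera coordinates R X + t. Camera axes: x right, y down, z forward; pixel columns grow to the right and rows downward; lengths in m; the calibration is good to about 2 mm. A picture is of the moment at which its call begins. camera_model takes no time and is no camera call.
- arm.hand_in(): hands the job in; it is judged then, once.
The state is a dict: "t": time; "q": joint angles; "dq": joint speeds; "joint_efforts": joint torques, N m; "tool_pos": TCP position; "tcp_rot": TCP orientation; "ft_force": force on the tool from outside, world axes, zero at the start; "moment": the same for the moment, N m; "opening": opening from 0.0 (shut) to 1.0 (fully open); "grip_force": force on a finger pad.
Only numpy, scipy, OpenCV 4.12 (cv2) and the standard library are available. Lean on these libraries where they do the work, as an engineer would, in place of code of your own. Each camera call takes 0.05 s, during which the arm holds its last target. There are 200 camera calls.

## Working session

There is one attempt and no reset: what is moved stays moved. The work goes in short steps, Python scripts to look and compute and a tool call to move; the robot and the scene stay as the last step left them, time stands still between calls to the robot, and variables do not carry over. Pictures are saved under pics/ and viewed, at most 10 in all, crops included, and the job is handed in when it is done.

Besides the shell and the picture viewer there is one more tool, called after ">>>" by a JSON object that holds its "name" and its "arguments". move_arm: Moves the arm, as the interface text tells. Its arguments: {"type":"object","properties":{"steps":{"type":"array","items":{"type":"number"}},"claw":{"type":"number"},"grip_force":{"type":"number"}},"required":["steps"]}

```bash
mkdir -p pics
python3 - <<'E'
from station import arm, vision
import cv2,numpy as np
for n in("scene","top"):
    p,d=vision.grab_frame(n); cv2.imwrite(f"pics/{n}0.png",p); np.save(f"pics/{n}0.npy",d)
    m=vision.camera_model(n); print(n,m["K"].tolist(),np.round(m["R"],4).tolist(),np.round(m["t"],4).tolist())
s=arm.get_state();print(s["tcp_rot"],s["t"])
E
```

```text
scene [[565.6880756742321, 0.0, 325.7446396415587], [0.0, 565.6880756742321, 237.9877892082839], [0.0, 0.0, 1.0]] [[-0.302, -0.9533, -0.005], [-0.8112, 0.2597, -0.524], [0.5008, -0.1542, -0.8517]] [0.3516, 0.4086, 0.899]
top [[441.52910482309306, 0.0, 319.6801018858604], [0.0, 441.52910482309306, 243.498562729988], [0.0, 0.0, 1.0]] [[-0.0179, -0.9998, 0.0004], [-0.994, 0.0178, -0.1082], [0.1082, -0.0024, -0.9941]] [0.2138, 0.4992, 0.8555]
[[ 9.02716398e-01  4.30235620e-01 -6.44372438e-04]
 [ 4.30236025e-01 -9.02714323e-01  1.95284632e-03]
 [ 2.58499821e-04 -2.04009864e-03 -9.99997886e-01]] 0.1
```

View pics/top0.png

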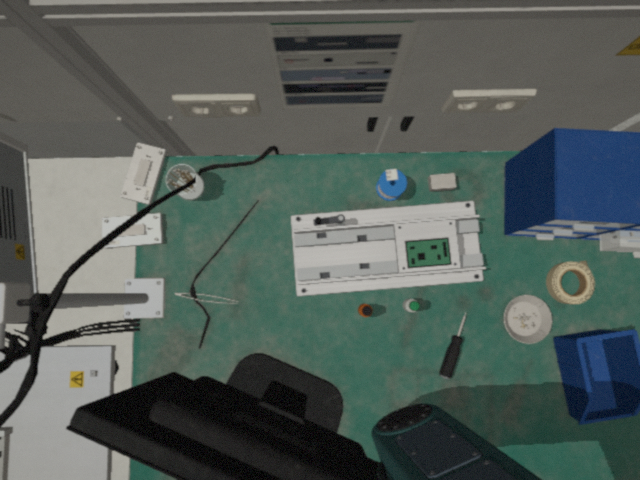

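View pics/scene0.png

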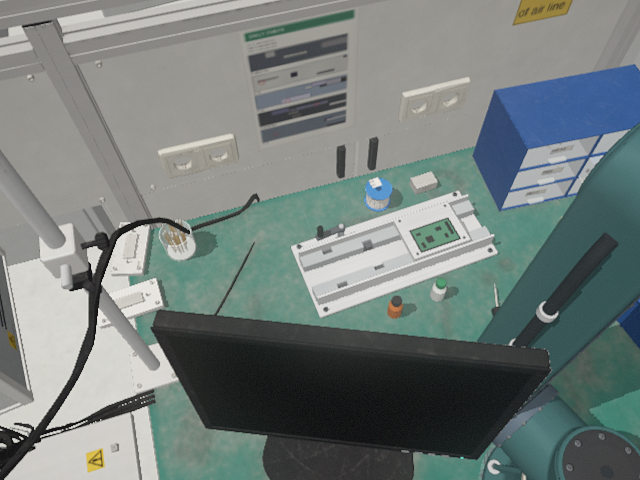

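Top view: fixture spans about (292,203)–(483,295), with the latch end at image left. The latch pivot is near (340,218), the knob near (318,221) and the carrier around (428,250). Next I measure these.

```bash
cat > h.py <<'E'
import numpy as np,cv2
from station import arm,vision
def ray(n,uv,z):
    m=vision.camera_model(n);K,R,t=map(np.array,(m["K"],m["R"],m["t"]))
    uv=np.atleast_2d(uv).astype(float);d=np.c_[uv,np.ones(len(uv))]@np.linalg.inv(K).T@R
    c=-R.T@t;return c+d*((z-c[2])/d[:,2])[:,None]
def proj(n,X):
    m=vision.camera_model(n);K,R,t=map(np.array,(m["K"],m["R"],m["t"]))
    p=(np.atleast_2d(X)@R.T+t)@K.T;return p[:,:2]/p[:,2:]
def crop(n,p,x,y,w,h,s,name): cv2.imwrite(name,cv2.resize(p[y:y+h,x:x+w],None,fx=s,fy=s,interpolation=cv2.INTER_CUBIC))
E
python3 - <<'E'
from h import *
p=cv2.imread("pics/top0.png")
hsv=cv2.cvtColor(p,cv2.COLOR_BGR2HSV)
roi=np.zeros(p.shape[:2],np.uint8);roi[190:305,280:495]=1
m=((hsv[...,1]<60)&(hsv[...,2]>90)).astype(np.uint8)*roi
m=cv2.morphologyEx(m,cv2.MORPH_OPEN,np.ones((3,3)))
c=max(cv2.findContours(m,0,1)[0],key=cv2.contourArea)[:,0]
W=ray("top",c,0.01)[:,:2].astype(np.float32)
r=cv2.minAreaRect(W*1000);print(r);b=cv2.boxPoints(r)/1000;print(b, cv2.contourArea(W*1000))
print(proj("top",np.c_[b,[.01]*4]).round(1))
crop("top",p,282,192,205,112,3.9,"pics/c1.png")
s=cv2.imread("pics/scene0.png");crop("s",s,282,165,220,160,3.6,"pics/c2.png")
E
```

```text
((509.3531799316406, 58.83384704589844), (201.85238647460938, 410.8013000488281), 2.911543369293213)
[[ 0.39812416  0.2588429 ]
 [ 0.4189904  -0.15142813]
 [ 0.6205822  -0.1411752 ]
 [ 0.59971595  0.26909584]] 67679.57694360762
[[293.8 296.7]
 [496.9 282.6]
 [486.  184.9]
 [287.7 198.3]]
```

View pics/c1.png

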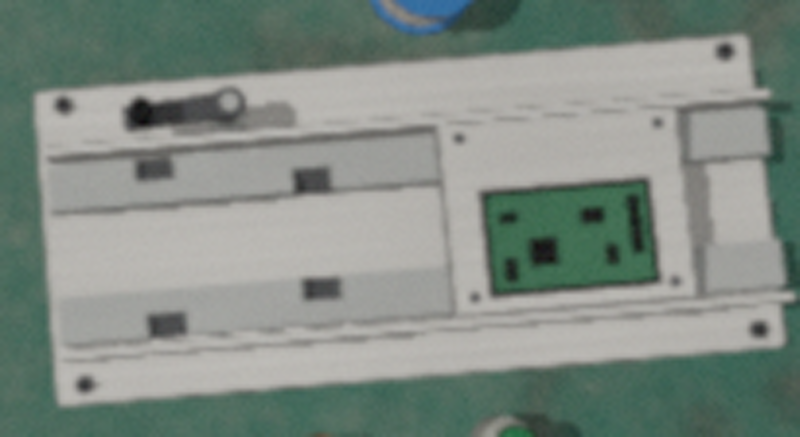

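View pics/c2.png

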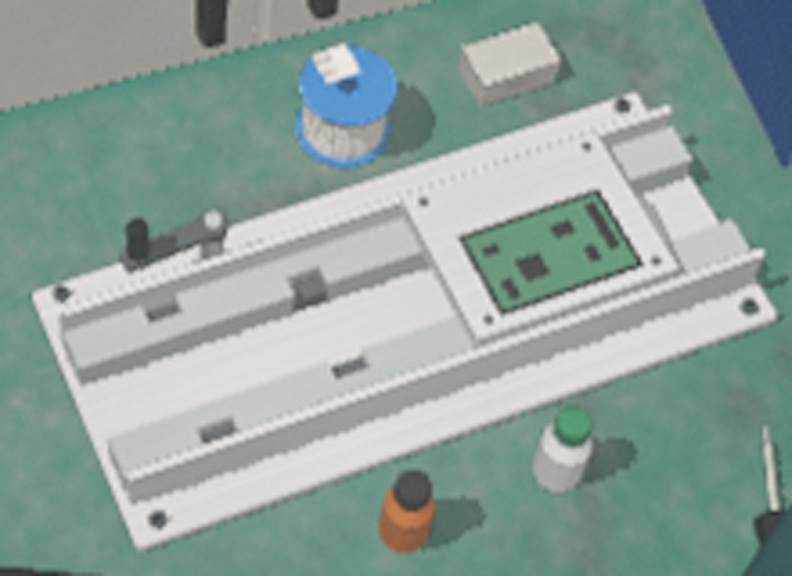

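The crop shows plate corners at (36,92), (748,36), (784,346) and (60,405), four dark notches, the carrier's front edge at x≈437–452 and rear edge at x≈681–696, the knob top at (140,112) and the pivot at (229,103).

```bash
cat >> h.py <<'E'
def rigid(A,B): # B ~ R A + t
    a,b=A.mean(0),B.mean(0);H=(A-a).T@(B-b);th=np.arctan2(H[0,1]-H[1,0],H[0,0]+H[1,1])
    R=np.array([[np.cos(th),-np.sin(th)],[np.sin(th),np.cos(th)]]);return th,R,b-R@a
E
python3 - <<'E'
from h import *
f=lambda l:np.array(l)/3.9+[282,192]-0.37
g=lambda l:np.array(l)/3.6+[282,165]-0.36
cor=np.array([[83,190],[83,-190],[-83,-190],[-83,190]])/1e3
for n,P,k,piv,car in(("top",f([[36,92],[748,36],[784,346],[60,405]]),f([[140,105]]),f([[229,103]]),f([[437,125],[681,110],[696,295],[452,313]])),
        ("scene",g([[35,296],[634,93],[778,316],[140,548]]),g([[136,226]]),g([[214,218]]),g([[402,193],[597,140],[682,267],[476,341]]))):
    W=ray(n,P,.01)[:,:2];th,R,t=rigid(cor,W);print(n,"th",th,"org",t,"res",((cor@R.T+t-W)*1e3).round(1).tolist())
    F=lambda uv,z:((ray(n,uv,z)[:,:2]-t)@R*1e3).round(1).tolist()
    print("knobtop",F(k,.0815),"piv",F(piv,.0585),"car",F(car,.05))
    if n=="top":print("notch",F(f([[154,169],[312,180],[321,288],[167,324]]),.03))
E
```

```text
top th 0.06217885512842944 org [0.49407096 0.06974109] res [[0.9, 1.6], [1.2, -1.4], [-1.1, -2.1], [-1.0, 1.9]]
knobtop [[58.9, 135.1]] piv [[60.2, 90.7]] car [[42.1, -12.9], [39.9, -135.8], [-53.1, -132.6], [-52.3, -11.1]]
notch [[33.8, 130.1], [21.7, 50.0], [-33.7, 50.4], [-45.7, 129.9]]
scene th 0.06841689536918699 org [0.49156945 0.07065583] res [[1.6, 2.4], [1.2, -2.3], [-1.0, -1.8], [-1.9, 1.6]]
knobtop [[60.4, 134.5]] piv [[63.5, 88.5]] car [[45.6, -15.7], [37.6, -131.6], [-53.0, -134.8], [-53.3, -12.2]]
```

Run:
```python
from h import *
n="top";d=np.load("pics/top0.npy");m=vision.camera_model(n);K,R,t=map(np.array,(m["K"],m["R"],m["t"]))
v,u=np.mgrid[:480:1,:640:1]
P=np.stack([(u-K[0,2])/K[0,0]*d,(v-K[1,2])/K[1,1]*d,d],-1)
X=(P-t)@R
for a in [(100,410),(180,380),(250,410),(300,430),(370,470),(330,450),(280,370),(390,440),(391,184),(185,180),(365,311),(413,305),(443,181),(545,190)]:
    print(a,X[a[1],a[0]].round(3))
h=(X[...,2]>.1)&(d>0)
for y0 in np.arange(-.5,.6,.1):
    s=h&(X[...,1]>y0)&(X[...,1]<y0+.1)&(X[...,0]<.65)
    if s.any(): print("y",y0.round(2),"x",X[s][:,0].min().round(2),X[s][:,0].max().round(2),"zmax",X[s][:,2].max().round(3))
```

```text
(100, 410) [0.282 0.451 0.4  ]
(180, 380) [0.26  0.45  0.122]
(250, 410) [0.238 0.311 0.24 ]
(300, 430) [0.204 0.239 0.225]
(370, 470) [0.166 0.143 0.277]
(330, 450) [0.189 0.196 0.264]
(280, 370) [0.255 0.288 0.01 ]
(390, 440) [0.186 0.106 0.218]
(391, 184) [0.626 0.055 0.009]
(185, 180) [0.624 0.46  0.078]
(365, 311) [0.369 0.121 0.057]
(413, 305) [0.379 0.03  0.057]
(443, 181) [ 0.627 -0.049  0.022]
(545, 190) [ 0.572 -0.179  0.169]
y -0.4 x 0.47 0.65 zmax 0.203
y -0.3 x 0.5 0.65 zmax 0.203
y -0.2 x 0.52 0.65 zmax 0.204
y -0.1 x 0.22 0.22 zmax 0.456
y -0.0 x 0.19 0.22 zmax 0.455
y 0.1 x 0.11 0.2 zmax 0.364
y 0.2 x 0.18 0.24 zmax 0.419
y 0.3 x 0.21 0.28 zmax 0.422
y 0.4 x 0.23 0.61 zmax 0.422
y 0.5 x 0.26 0.47 zmax 0.433
```

Run:
```python
from h import *
for n in("scene","top"):
    d=np.load(f"pics/{n}0.npy");m=vision.camera_model(n);K,R,t=map(np.array,(m["K"],m["R"],m["t"]))
    v,u=np.mgrid[:480,:640]
    X=(np.stack([(u-K[0,2])/K[0,0]*d,(v-K[1,2])/K[1,1]*d,d],-1)-t)@R
    p=cv2.imread(f"pics/{n}0.png");hsv=cv2.cvtColor(p,cv2.COLOR_BGR2HSV)
    ok=d>0
    # arm: in plane along yaw
    e=np.array([np.cos(-1.229),np.sin(-1.229)]);r=X[...,:2]@e;s=X[...,:2]@[-e[1],e[0]]
    a=ok&(X[...,2]>.1)&(abs(s)<.12)&(r>-.2)&(r<.6)
    for r0 in np.arange(-.2,.6,.05):
        k=a&(r>r0)&(r<r0+.05)
        if k.sum()>20: print(n,"r",r0.round(2),"z",X[k][:,2].min().round(2),X[k][:,2].max().round(2),"s",s[k].min().round(2),s[k].max().round(2))
    # dark monitor
    k=ok&(hsv[...,2]<60)&(X[...,2]>.12)&(X[...,1]>-.05)&(X[...,0]<.32)&(X[...,0]>.05)&(v>300)
    for y0 in np.arange(-.05,.5,.05):
        q=k&(X[...,1]>y0)&(X[...,1]<y0+.05)
        if q.sum()>20: print(n,"mon y",y0.round(2),"x",X[q][:,0].min().round(2),X[q][:,0].max().round(2),"z",X[q][:,2].min().round(2),X[q][:,2].max().round(2),q.sum())
```

```text
scene r -0.1 z 0.1 0.33 s 0.03 0.12
scene r -0.05 z 0.1 0.44 s -0.01 0.12
scene r -0.0 z 0.18 0.52 s -0.03 0.12
scene r 0.05 z 0.18 0.22 s -0.01 0.1
scene mon y 0.0 x 0.06 0.13 z 0.19 0.51 83
scene mon y 0.05 x 0.08 0.15 z 0.14 0.5 686
scene mon y 0.1 x 0.08 0.15 z 0.12 0.46 5031
scene mon y 0.15 x 0.1 0.17 z 0.12 0.42 4236
scene mon y 0.2 x 0.12 0.19 z 0.12 0.42 4086
scene mon y 0.25 x 0.15 0.19 z 0.12 0.42 3938
scene mon y 0.3 x 0.17 0.23 z 0.12 0.42 3909
scene mon y 0.35 x 0.19 0.26 z 0.12 0.42 3966
scene mon y 0.4 x 0.21 0.28 z 0.12 0.42 3875
scene mon y 0.45 x 0.23 0.29 z 0.12 0.42 2351
top mon y -0.05 x 0.22 0.22 z 0.4 0.46 51
top mon y 0.0 x 0.21 0.22 z 0.12 0.45 3410
top mon y 0.05 x 0.19 0.21 z 0.12 0.41 3075
top mon y 0.1 x 0.11 0.19 z 0.12 0.36 1673
top mon y 0.15 x 0.16 0.2 z 0.14 0.36 1496
top mon y 0.2 x 0.18 0.22 z 0.12 0.37 2386
top mon y 0.25 x 0.19 0.24 z 0.12 0.42 3473
top mon y 0.3 x 0.21 0.26 z 0.12 0.42 4210
top mon y 0.35 x 0.21 0.28 z 0.14 0.42 4772
top mon y 0.4 x 0.23 0.28 z 0.12 0.42 3118
top mon y 0.45 x 0.26 0.29 z 0.12 0.42 1536
```

Run:
```python
from h import *
for n in("scene","top"):
    d=np.load(f"pics/{n}0.npy");m=vision.camera_model(n);K,R,t=map(np.array,(m["K"],m["R"],m["t"]))
    v,u=np.mgrid[:480,:640]
    X=(np.stack([(u-K[0,2])/K[0,0]*d,(v-K[1,2])/K[1,1]*d,d],-1)-t)@R
    a=(d>0)&(X[...,2]>.06)&(X[...,2]<.25)&(X[...,0]>.4)&(X[...,0]<.72)&(X[...,1]<0)&(X[...,1]>-.3)
    for x0 in np.arange(.4,.72,.03):
        k=a&(X[...,0]>x0)&(X[...,0]<x0+.03)
        if k.sum()>15: print(n,"x",x0.round(2),"ymax",np.percentile(X[k][:,1],98).round(3),"z",X[k][:,2].max().round(2))
```

```text
scene x 0.49 ymax -0.175 z 0.2
scene x 0.52 ymax -0.174 z 0.2
scene x 0.55 ymax -0.176 z 0.2
scene x 0.58 ymax -0.178 z 0.2
scene x 0.61 ymax -0.181 z 0.2
scene x 0.64 ymax -0.182 z 0.2
scene x 0.67 ymax -0.185 z 0.2
top x 0.49 ymax -0.175 z 0.2
top x 0.52 ymax -0.175 z 0.2
top x 0.55 ymax -0.177 z 0.2
top x 0.58 ymax -0.179 z 0.2
top x 0.61 ymax -0.181 z 0.2
top x 0.64 ymax -0.183 z 0.2
top x 0.67 ymax -0.186 z 0.2
```

>>> {"name": "move_arm", "arguments": {"steps": [0.022,0.034,0.02,0,0,0.1,0.043,0.068,0.03,0,0,0.2,0.065,0.102,0.03,0,0,0.3,0.087,0.136,0.03,0,0,0.4,0.108,0.17,0.03,0,0,0.5,0.13,0.203,0.03,0,0,0.6,0.152,0.237,0.03,0,0,0.7,0.173,0.271,0.03,0,0,0.8,0.195,0.305,0.03,0,0,0.9,0.217,0.339,0.03,0,0,1.0,0.238,0.373,0.03,0,0,1.1,0.26,0.407,0.03,0,0,1.19], "claw": 0}}

```text
t: 1.1
tool_pos: [0.497, -0.0875, 0.261]
tcp_rot: [[-0.069, 0.998, -0.001], [0.998, 0.069, 0.0], [0.0, -0.001, -1.0]]
ft_force: [1.1, -0.6, 0.1]
opening: -0.0
grip_force: 0.0
```

Run:
```python
from h import *
s=arm.get_state()
for k in("t","q","tool_pos","tcp_rot","ft_force","opening"):print(k,np.round(s[k],4).tolist())
```

```text
t 1.1
q [-0.2866, -0.0177, 1.4206, -0.0001, 1.7392, -0.3555]
tool_pos [0.497, -0.0875, 0.261]
tcp_rot [[-0.0688, 0.9976, -0.0005], [0.9976, 0.0688, 0.0], [0.0, -0.0005, -1.0]]
ft_force [1.0899, -0.5634, 0.0834]
opening -0.0002
```

>>> {"name": "move_arm", "arguments": {"steps": [0,0,-0.035,0,0,0,0,0,-0.07,0,0,0,0,0,-0.105,0,0,0,0,0,-0.14,0,0,0,0,0,-0.17,0,0,0,0,0,-0.195,0,0,0,0,0,-0.21,0,0,0,0,0,-0.22,0,0,0,0,0,-0.22,0,0,0]}}

```text
t: 1.85
tool_pos: [0.4945, -0.0889, 0.0384]
tcp_rot: [[-0.064, 0.998, -0.006], [0.998, 0.064, 0.002], [0.002, -0.006, -1.0]]
ft_force: [-0.3, -0.7, 0.3]
opening: -0.002
grip_force: 0.0
```

Run:
```python
from h import *
p,_=vision.grab_frame("scene");crop("s",p,340,140,200,150,4,"pics/s1.png");print(arm.get_state()["tool_pos"])
```

```text
[ 0.49581236 -0.08926247  0.04026445]
```

View pics/s1.png

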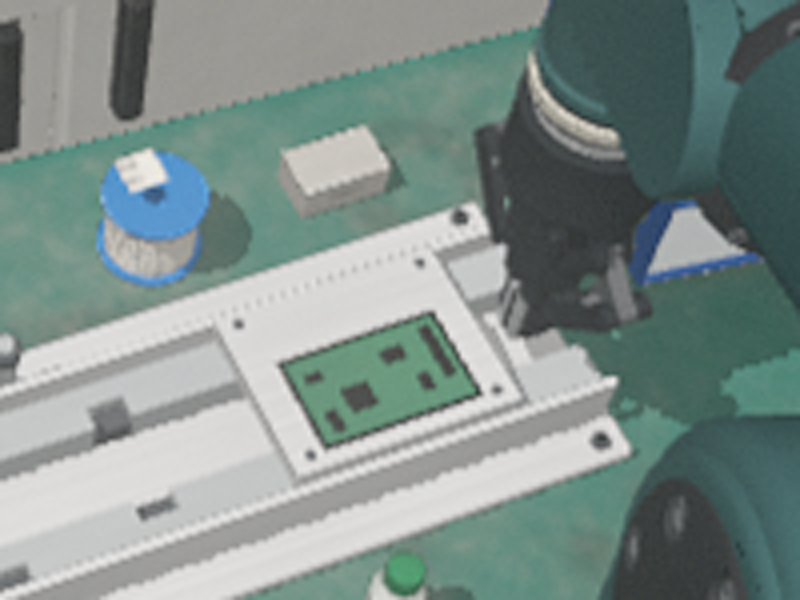

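The fingertips stand at about (520,320) in the crop, just behind the middle of the carrier's rear edge. I'll begin the push.

>>> {"name": "move_arm", "arguments": {"steps": [0,0.004,0,0,0,0,0,0.008,0,0,0,0,-0.001,0.011,0,0,0,0,-0.001,0.014,0,0,0,0,-0.001,0.017,0,0,0,0,-0.001,0.02,0,0,0,0,-0.0015,0.024,0,0,0,0,-0.0018,0.028,0,0,0,0,-0.002,0.033,0,0,0,0,-0.0024,0.038,0,0,0,0,-0.003,0.044,0,0,0,0,-0.003,0.05,0,0,0,0]}}

```text
t: 2.9
tool_pos: [0.4946, -0.0407, 0.0425]
tcp_rot: [[-0.064, 0.998, 0.003], [0.998, 0.064, -0.003], [-0.003, 0.002, -1.0]]
ft_force: [-0.2, -4.8, 2.8]
opening: 0.006
grip_force: 2.7
```

>>> {"name": "move_arm", "arguments": {"steps": [-0.0005,0.007,0,0,0,0,-0.001,0.015,0,0,0,0,-0.0015,0.023,0,0,0,0,-0.002,0.031,0,0,0,0,-0.0025,0.039,0,0,0,0,-0.003,0.047,0,0,0,0,-0.0035,0.055,0,0,0,0,-0.004,0.063,0,0,0,0,-0.0045,0.071,0,0,0,0,-0.005,0.079,0,0,0,0,-0.0055,0.086,0,0,0,0,-0.006,0.092,0,0,0,0]}}

```text
t: 3.9
tool_pos: [0.4885, 0.0516, 0.0425]
tcp_rot: [[-0.064, 0.998, 0.002], [0.998, 0.064, -0.003], [-0.003, 0.002, -1.0]]
ft_force: [-0.2, -5.2, 4.6]
opening: -0.0
grip_force: 3.0
```

Run:
```python
from h import *
p,_=vision.grab_frame("top");crop("s",p,282,192,205,112,3.9,"pics/t2.png");s=arm.get_state();print(s["tool_pos"],s["ft_force"])
```

```text
[0.4883863  0.05286048 0.04238947] [ 1.83415077 -4.37872491  3.42692819]
```

View pics/t2.png

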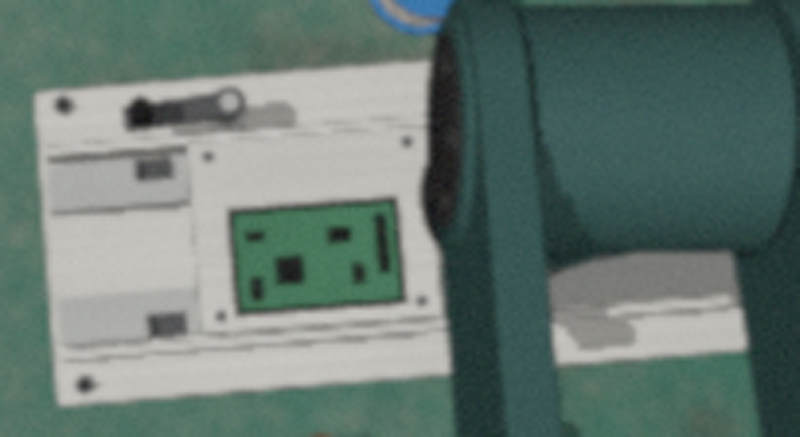

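The board has moved about 126 mm, and its centre is now near y_f≈+54 with roughly 36 mm left. I'll continue slower.

>>> {"name": "move_arm", "arguments": {"steps": [-0.0003,0.004,0,0,0,0,-0.0005,0.008,0,0,0,0,-0.0008,0.012,0,0,0,0,-0.001,0.015,0,0,0,0,-0.0012,0.018,0,0,0,0,-0.0013,0.021,0,0,0,0,-0.0015,0.0235,0,0,0,0,-0.0016,0.0255,0,0,0,0,-0.0017,0.027,0,0,0,0,-0.0018,0.0285,0,0,0,0]}}

```text
t: 4.78
tool_pos: [0.4866, 0.0796, 0.0423]
tcp_rot: [[-0.064, 0.998, 0.002], [0.998, 0.064, -0.003], [-0.003, 0.002, -1.0]]
ft_force: [0.4, -6.1, 3.4]
opening: -0.001
grip_force: 3.2
```

>>> {"name": "move_arm", "arguments": {"steps": [0,0,-0.003,0,0,0,0,0,-0.006,0,0,0,0,0.001,-0.006,0,0,0,-0.0001,0.002,-0.006,0,0,0,-0.0002,0.003,-0.006,0,0,0,-0.0002,0.004,-0.006,0,0,0]}}

```text
t: 5.28
tool_pos: [0.486, 0.0838, 0.0359]
tcp_rot: [[-0.064, 0.998, 0.001], [0.998, 0.064, -0.002], [-0.002, 0.001, -1.0]]
ft_force: [-0.2, -5.9, 2.2]
opening: 0.001
grip_force: 2.8
```

>>> {"name": "move_arm", "arguments": {"steps": [0,0.001,0,0,0,0,-0.0001,0.002,0,0,0,0,-0.0001,0.0025,0,0,0,0,-0.0002,0.003,0,0,0,0]}}

```text
t: 5.62
tool_pos: [0.4854, 0.0876, 0.0353]
tcp_rot: [[-0.064, 0.998, -0.0], [0.998, 0.064, -0.001], [-0.001, -0.0, -1.0]]
ft_force: [0.3, -4.9, 0.3]
opening: -0.003
grip_force: 2.2
```

>>> {"name": "move_arm", "arguments": {"steps": [0,0.001,0,0,0,0,-0.0001,0.0015,0,0,0,0,-0.0001,0.002,0,0,0,0]}}

```text
t: 5.87
tool_pos: [0.4853, 0.09, 0.0353]
tcp_rot: [[-0.064, 0.998, 0.0], [0.998, 0.064, -0.0], [-0.0, 0.0, -1.0]]
ft_force: [-0.5, -4.4, 1.7]
opening: 0.005
grip_force: 2.2
```

Run:
```python
from h import *
p,d=vision.grab_frame("top");q,e=vision.grab_frame("scene");c=p[192:304,282:487];k=q[165:325,282:502]
cv2.imwrite("pics/s3.png",np.vstack([cv2.resize(c,(600,328),interpolation=2),cv2.resize(k,(374,272),interpolation=2)[:, :].copy() if 0 else cv2.copyMakeBorder(cv2.resize(k,(374,272),interpolation=2),0,0,0,226,0)]));s=arm.get_state();print(s["tool_pos"],s["ft_force"])
# heights of carrier corners via depth
m=vision.camera_model("top");K,R,t=map(np.array,(m["K"],m["R"],m["t"]))
d0=np.load("pics/top0.npy")
hsv=cv2.cvtColor(p,cv2.COLOR_BGR2HSV)
def P(u,v,D):
    z=np.median(D[v-2:v+3,u-2:u+3]);return R.T@(np.array([(u-K[0,2])/K[0,0]*z,(v-K[1,2])/K[1,1]*z,z])-t)
for u,v,D in((428,218,d0),(350,262,d),(345,250,d),(360,235,d),(340,232,d)):print(u,v,P(u,v,D).round(4))
```

```text
[0.48533779 0.09008232 0.0353127 ] [ 0.37593303 -4.04245981  1.64343999]
428 218 [ 0.5534 -0.0182  0.0102]
350 262 [0.4637 0.1465 0.0448]
345 250 [0.4875 0.1556 0.0439]
360 235 [0.5165 0.1254 0.0437]
340 232 [0.5233 0.1645 0.043 ]
```

View pics/s3.png

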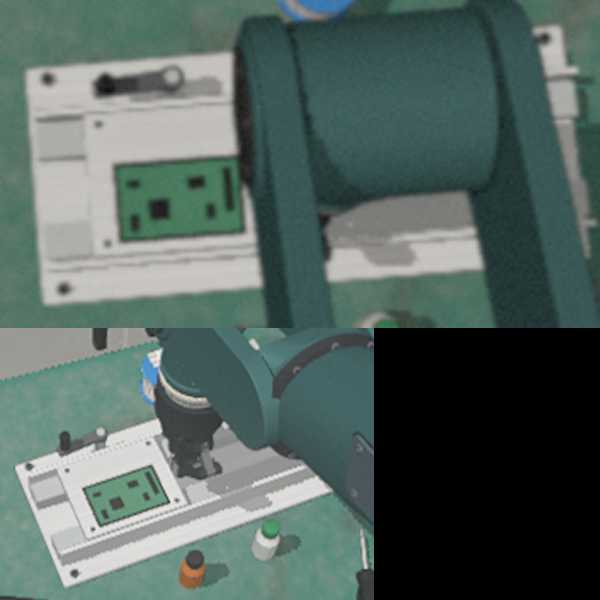

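The board now sits near the latch end, with depth heights around 44 mm. I'll compare these against the initial 50 mm surface.

```bash
cat >> h.py <<'E'
def cloud(n,d):
    m=vision.camera_model(n);K,R,t=map(np.array,(m["K"],m["R"],m["t"]));v,u=np.mgrid[:480,:640]
    return (np.stack([(u-K[0,2])/K[0,0]*d,(v-K[1,2])/K[1,1]*d,d],-1)-t)@R
TH=.064;FR=np.array([[np.cos(TH),-np.sin(TH)],[np.sin(TH),np.cos(TH)]]);FO=np.array([.4875,.070])
def chk(n,d,yc):
    X=cloud(n,d);f=(X[...,:2]-FO)@FR
    k=(d>0)&(abs(f[...,0])<40)&(abs(f[...,0])<.04)&(abs(f[...,1]-yc)<.05)&(X[...,2]>.035)&(X[...,2]<.06)
    A=np.c_[f[k][:,0],f[k][:,1]-yc,np.ones(k.sum())];s=np.linalg.lstsq(A,X[k][:,2],rcond=None)[0];print(n,"slopes,z",s.round(4),k.sum())
E
python3 - <<'E'
from h import *
for n in("top","scene"):
    chk(n,np.load(f"pics/{n}0.npy"),-.073)
    p,d=vision.grab_frame(n);chk(n,d,.09)
    X=cloud(n,d)
    g=cv2.inRange(cv2.cvtColor(p,cv2.COLOR_BGR2HSV),(55,90,60),(85,255,255))
E
```

```text
top slopes,z [-0.0168 -0.001   0.0497] 2086
top slopes,z [-0.0124 -0.003   0.0436] 1907
scene slopes,z [-0.0111  0.001   0.0506] 1771
scene slopes,z [-0.014   0.0011  0.0446] 1905
```

The carrier has dropped 6 mm and is level. Now I retreat and go over to the latch.

>>> {"name": "move_arm", "arguments": {"steps": [0.0003,-0.005,0,0,0,0,0.001,-0.015,0,0,0,0,0.001,-0.015,0.03,0,0,0,0.001,-0.015,0.065,0,0,0,0.01,0,0.095,0,0,0,0.03,0.025,0.095,0,0,0,0.053,0.055,0.095,0,0,0,0.073,0.085,0.095,0,0,0,0.09,0.11,0.095,0,0,0,0.1,0.121,0.095,0,0,0,0.1,0.121,0.095,0,0,0]}}

```text
t: 6.98
tool_pos: [0.5865, 0.2135, 0.1293]
tcp_rot: [[-0.067, 0.998, -0.0], [0.998, 0.067, 0.002], [0.002, -0.0, -1.0]]
ft_force: [-0.5, -0.4, -0.2]
opening: 0.002
grip_force: 0.0
```

Run:
```python
from h import *
for n in("top","scene"):
    p,d=vision.grab_frame(n);chk(n,d,.09)
    cv2.imwrite(f"pics/{n}4.png",p)
a=cv2.imread("pics/scene4.png")[140:320,270:510];cv2.imwrite("pics/v4.png",cv2.resize(a,None,fx=3,fy=3,interpolation=2))
s=arm.get_state();print(s["tool_pos"],s["q"])
```

```text
top slopes,z [-0.0188  0.0019  0.0437] 963
scene slopes,z [-0.0138  0.0036  0.0446] 1912
[0.58497306 0.21092733 0.12948726] [2.54702351e-01 2.85876787e-01 1.34208361e+00 4.13757608e-04
 1.51548639e+00 1.90030616e-01]
```

View pics/v4.png

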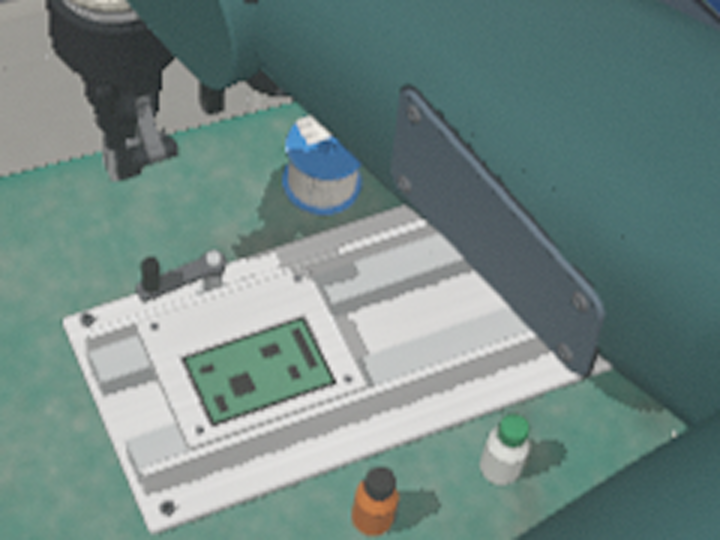

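The carrier lies seated, the knob stands at about (150,270), and the fingers are beyond and above it at (120,170). I descend now.

>>> {"name": "move_arm", "arguments": {"steps": [0,0,-0.025,0,0,0,0,0,-0.045,0,0,0,0,0,-0.058,0,0,0,0,0,-0.064,0,0,0,0,0,-0.064,0,0,0,0,0,-0.064,0,0,0]}}

```text
t: 7.58
tool_pos: [0.5854, 0.2105, 0.0668]
tcp_rot: [[-0.063, 0.998, 0.0], [0.998, 0.063, 0.0], [0.0, 0.0, -1.0]]
ft_force: [0.4, 0.4, 0.2]
opening: 0.002
grip_force: 0.0
```

Run:
```python
from h import *
s=arm.get_state();p=s["tool_pos"];print(p)
piv=np.array([.5486,.1641])
def row(d,phi,dz=0):
    c,sn=np.cos(phi),np.sin(phi);w=piv+FR@[d*c-.045*sn,d*sn+.045*c];return np.r_[w-[.585,.211],phi].round(4).tolist()
for d,ph in[(.034,0),(.028,0),(.022,0),(.019,.04)]+[(.019,x) for x in np.arange(.1,1.65,.1)]:print(d,round(ph,2),row(d,ph))
```

```text
[0.58540449 0.21054215 0.06683336]
0.034 0 [-0.0053, 0.0002, 0.0]
0.028 0 [-0.0113, -0.0002, 0.0]
0.022 0 [-0.0173, -0.0006, 0.0]
0.019 0.04 [-0.0222, -0.0002, 0.04]
0.019 0.1 [-0.025, 0.0006, 0.1]
0.019 0.2 [-0.0298, 0.0015, 0.2]
0.019 0.3 [-0.0347, 0.0019, 0.3]
0.019 0.4 [-0.0395, 0.0018, 0.4]
0.019 0.5 [-0.0444, 0.0013, 0.5]
0.019 0.6 [-0.0492, 0.0002, 0.6]
0.019 0.7 [-0.0538, -0.0013, 0.7]
0.019 0.8 [-0.0583, -0.0032, 0.8]
0.019 0.9 [-0.0625, -0.0056, 0.9]
0.019 1.0 [-0.0665, -0.0084, 1.0]
0.019 1.1 [-0.0702, -0.0116, 1.1]
0.019 1.2 [-0.0736, -0.0152, 1.2]
0.019 1.3 [-0.0765, -0.0191, 1.3]
0.019 1.4 [-0.0791, -0.0232, 1.4]
0.019 1.5 [-0.0813, -0.0276, 1.5]
0.019 1.6 [-0.083, -0.0322, 1.6]
```

>>> {"name": "move_arm", "arguments": {"steps": [-0.0053,0,0,0,0,0,-0.0113,0,0,0,0,0,-0.0173,-0.0005,0,0,0,0,-0.0222,0,0,0,0,0.04,-0.025,0.0006,0,0,0,0.1,-0.03,0.0015,0,0,0,0.2,-0.0347,0.002,0,0,0,0.3,-0.0395,0.0018,0,0,0,0.4,-0.0444,0.0013,0,0,0,0.5,-0.0492,0,0,0,0,0.6,-0.0538,-0.0013,0,0,0,0.7,-0.0583,-0.0032,0,0,0,0.8]}}

```text
t: 8.58
tool_pos: [0.5271, 0.2081, 0.0674]
tcp_rot: [[-0.764, 0.645, 0.003], [0.645, 0.764, 0.001], [-0.002, 0.002, -1.0]]
ft_force: [1.2, 0.1, 0.1]
opening: 0.001
grip_force: 0.5
```

Run:
```python
from h import *
p,d=vision.grab_frame("scene");chk("scene",d,.09)
cv2.imwrite("pics/v5.png",cv2.resize(p[140:320,270:510],None,fx=3,fy=3,interpolation=2))
s=arm.get_state();print(s["tool_pos"],s["q"][5],s["ft_force"])
```

```text
scene slopes,z [-0.0002  0.0055  0.0448] 1927
[0.52627481 0.2077791  0.06733193] -0.5964943065012303 [1.14148991 0.494119   0.20678647]
```

View pics/v5.png

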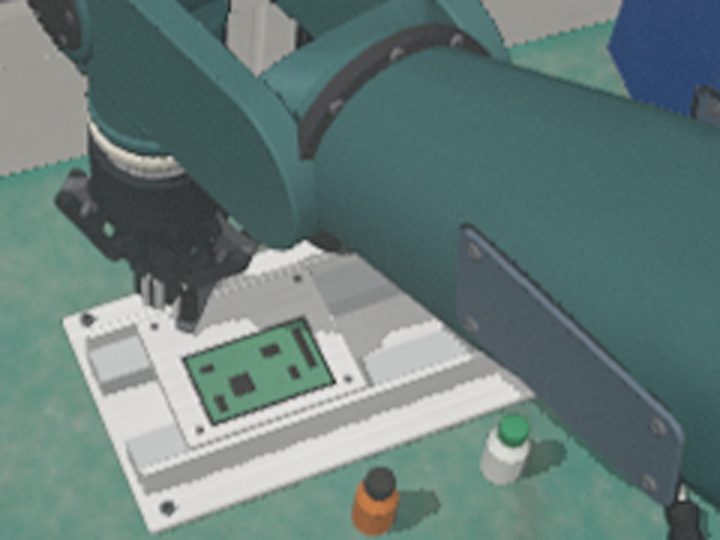

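The knob at (195,310) is swinging round ahead of the fingertips and the carrier is unchanged. I continue the arc.

>>> {"name": "move_arm", "arguments": {"steps": [-0.0042,-0.0024,0,0,0,0.1,-0.0082,-0.0052,0,0,0,0.2,-0.0119,-0.0084,0,0,0,0.3,-0.0153,-0.012,0,0,0,0.4,-0.0182,-0.0159,0,0,0,0.5,-0.0208,-0.02,0,0,0,0.6,-0.0223,-0.0231,0,0,0,0.67,-0.0223,-0.0231,0,0,0,0.67]}}

```text
t: 9.3
tool_pos: [0.5045, 0.1847, 0.0671]
tcp_rot: [[-0.999, 0.038, 0.001], [0.038, 0.999, 0.001], [-0.001, 0.001, -1.0]]
ft_force: [-0.4, 1.2, -0.0]
opening: -0.001
grip_force: 0.0
```

Next I push gently along −y in small steps until the stop is felt.

>>> {"name": "move_arm", "arguments": {"steps": [0,-0.001,0,0,0,0,0,-0.002,0,0,0,0,0,-0.003,0,0,0,0,0,-0.004,0,0,0,0]}}

```text
t: 9.63
tool_pos: [0.5047, 0.1809, 0.0664]
tcp_rot: [[-0.999, 0.038, -0.0], [0.038, 0.999, 0.0], [0.0, 0.0, -1.0]]
ft_force: [0.4, 1.7, 0.8]
opening: -0.003
grip_force: 0.5
```

>>> {"name": "move_arm", "arguments": {"steps": [0,-0.001,0,0,0,0,0,-0.002,0,0,0,0,0,-0.003,0,0,0,0]}}

```text
t: 9.88
tool_pos: [0.5047, 0.1795, 0.0665]
tcp_rot: [[-0.999, 0.037, 0.0], [0.037, 0.999, 0.004], [0.0, 0.004, -1.0]]
ft_force: [-0.6, 8.2, 0.3]
opening: 0.0
grip_force: 4.1
```

The stop is felt at 8 N. I back off, rise and look.

>>> {"name": "move_arm", "arguments": {"steps": [0,0.006,0,0,0,0,0,0.016,0,0,0,0,0,0.016,0.03,0,0,0,0,0.016,0.07,0,0,0,0.01,0.04,0.1,0,0,0,0.02,0.075,0.12,0,0,0,0.03,0.11,0.13,0,0,0,0.03,0.14,0.13,0,0,0,0.03,0.14,0.13,0,0,0]}}

```text
t: 10.63
tool_pos: [0.5348, 0.3232, 0.1968]
tcp_rot: [[-0.999, 0.032, 0.002], [0.032, 0.999, 0.003], [-0.002, 0.003, -1.0]]
ft_force: [0.8, -0.2, -0.4]
opening: 0.001
grip_force: 0.0
```

Run:
```python
from h import *
p,d=vision.grab_frame("scene");chk("scene",d,.09)
cv2.imwrite("pics/v6.png",cv2.resize(p[140:340,260:500],None,fx=3,fy=3,interpolation=2))
print(arm.get_state()["tool_pos"])
```

```text
scene slopes,z [-0.0002  0.002   0.0448] 1882
[0.53446467 0.32040907 0.19589158]
```

View pics/v6.png

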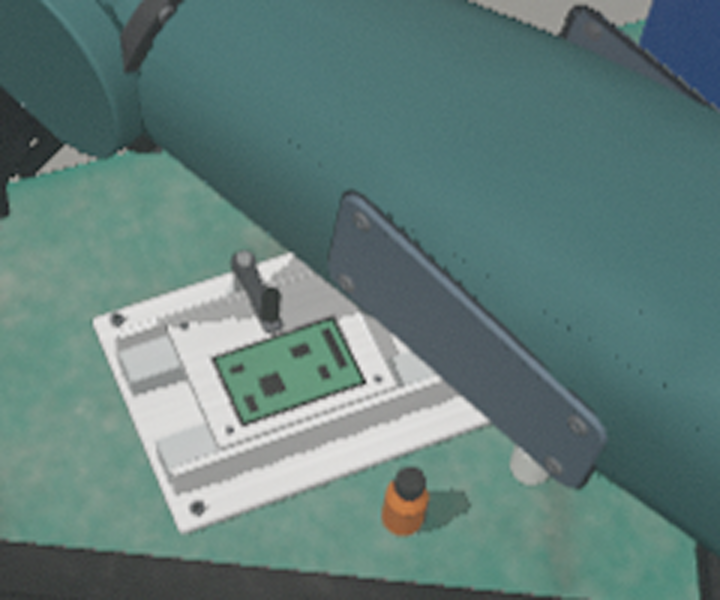

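The bar runs from the pivot at (245,262) to the knob at (270,293), square across the seated carrier. I check the angle and hand in.

Run:
```python
from h import *
k=(ray("scene",np.array([[269,292]])/3+[260,140],.0815)[0,:2]-FO)@FR;v=(ray("scene",np.array([[243,260]])/3+[260,140],.0585)[0,:2]-FO)@FR
r=k-v;a=np.arctan2(-r[0],r[1]);print(k,v,a)
if a>1.4: print(arm.hand_in())
```

```text
[0.02270067 0.09040781] [0.06414151 0.09064628] 1.5765507849373739
the job is handed in; nothing more can be done
None
```

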